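# Roll the press roller onto the taped veneer joint

### The job

With your fingertips on top of the wooden roller, roll it along the veneered board until it comes to lie along the strip of paper tape, centred over it, and leave it there at rest to weigh the joint down. Only push on the upper part of the roller: let it roll, do not drag, grip or lift it. Leave the sanding block, the pin jar and everything else on the bench where they are.

Things in the scene. Friction and masses are not known exactly. Their poses are not given: they have to be found in the camera images.
- board: Fixed veneered board lying flat on the bench, 300 x 480 x 18 mm (x, y, z), dark veneer on top; origin at the centre of its underside. A strip of paper tape 20 mm wide (flat, no noticeable thickness) runs across its middle along the board's own x axis, at y = 0. The roller has to travel along the board's own y axis.
- joint_line (a point): Middle of the paper tape, on the board's top face (18 mm above the bench); x axis along the tape, y axis along the board.
- roller: Solid plain wooden cylinder lying on the board, diameter 80 mm, 160 mm long, 0.45 to 0.8 kg, with a short steel stub on each end (18 mm thick, 12 mm long). Its own x axis is the cylinder's axis, at first within 4 degrees of the tape's direction. It starts 100 to 150 mm from the tape, on either side. The origin is a point of its curved surface and turns with it: use roller_center.
- roller_center (a point): Centre of the roller, on its axis half-way along; 40 mm above the board's face, 58 mm above the bench; the roller's top is 98 mm above the bench. It rolls easily; from 100 mm/s it coasts about 15 mm. The top of the roller moves twice as far as its centre.
- sanding_block: Loose cork sanding block with a wooden grip, 110 x 62 x 44 mm, lying on the board on the other side of the tape from the roller; origin at the centre of its underside. To be left alone.
- pin_jar: Small loose closed jar, diameter 32 mm, 45 mm tall, standing on the board's strip far from the robot, beyond the end of the roller; origin at the centre of its underside. To be left alone.
- glue_bottle: White glue bottle, diameter 60 mm, 170 mm tall, standing on the bench right of the board; origin at the centre of its underside. To be left alone.
- lacquer_can: Metal can, diameter 90 mm, 110 mm tall, standing left of the board; origin at the centre of its underside. To be left alone.
- hammer: Hammer lying on the bench left of the board. To be left alone.
- screwdriver: Screwdriver lying on the bench right of the board. To be left alone.
- brush_mug: White mug, diameter 76 mm, 90 mm tall, standing near the robot at the right. To be left alone.
Not all that is in view belongs to the job. What is shaped like the roller but orange or turquoise is not meant.

How it is judged:
On the way:
1. on its way to the tape the roller has rolled through at least a sixth of a turn, still more than 20 mm from the tape's middle (angle between roller's own z axis and vertical above 1 rad and (y of roller_center in the frame of joint_line above 0.02 m or y of roller_center in the frame of joint_line below -0.02 m)).
At the end, for the whole second after the job is handed in: The roller lies on the board at rest (under 10 mm/s), its axis within 10 mm of the tape's middle line (over the tape), within 7 degrees of the tape's direction, and its middle within 50 mm of the tape's middle along the tape (y of roller_center in the frame of joint_line between -0.01 and 0.01 m and x of roller_center in the frame of joint_line between -0.05 and 0.05 m and angle between the x axis of roller and the x axis of board, either way round below 0.12 rad and z of roller_center in the frame of joint_line between 0.036 and 0.044 m and linear speed of roller below 0.01 m/s); the robot touches nothing.
It fails at once if the roller is lifted off the board (more than 8 mm) (height (world z) of roller_center above 0.066 m).
It fails at once if the roller falls off the board (height (world z) of roller_center below 0.05 m).
It fails at once if the roller is pushed or gripped low: touched with the point between the finger pads below 80 mm above the bench (fingertips not on its upper part) (contact force between any of the fingers, the arm and roller above 0.3 N and height (world z) of the grasp point below 0.08 m).
It fails at once if something else on the bench is moved more than 15 mm (distance of any of sanding_block, pin_jar, glue_bottle, lacquer_can, hammer, screwdriver, brush_mug from where it was at the start of the episode above 0.015 m).
It also fails if it takes over 51 s, if anything falls off the work surface, if the arm or the gripper's body presses on something with over 40 N, if the wrist force passes 120 N, or if a joint passes its speed limit or range.

### The arm

A 6-joint arm with a two-finger parallel gripper is mounted at the origin on the work surface. World frame = base frame: x ahead of the robot, y to its left, z up, the work surface at z = 0. Lengths are in m, angles in rad, forces in N, time in s.
With the tool pointing down it reaches from about 0.35 to 0.975 m from the base axis. Payload 4.9 kg.
Tool frame: the origin (TCP) lies at the very end of the fingers, on their centre line; the grasp point (between the pads) lies 19 mm behind it; z points along the fingers, y is the direction in which the jaws open and shut (so a half turn about z gives the same grasp; the last joint's range is limited). The gripper opens to 85 mm and grips with 20 to 120 N. Pads are 22 mm wide; open, the fingers measure 114 mm over their backs; the gripper's body (76 mm by 85 mm) begins 54 mm behind the grasp point. The pads swing forward as they close: fully open they stand 13 mm farther back than shut.
Start: joints at [-1.347, 0.053, 1.613, -0, 1.476, -0.119], TCP at [0.21, -0.589, 0.204] pointing down, gripper open.
Joint ranges: [-3.01, 3.01], [-1.01, 2.22], [0.06, 2.58], [-1.02, 4.17], [0.09, 2.62], [-3.14, 3.14]. Speed limits (rad/s): [2.57, 2.57, 3.14, 3.14, 3.14, 3.14].

### API

Orientations are given as a unit quaternion [x, y, z, w].
In Python, from cell import manip gives the robot as it stands.
- The arm moves only by the shell command python3 -m crank 'ROWS' [FORCE]. ROWS is JSON, a list of rows, each a list of 3 entries, a list of its own where there are three numbers: the turn, a rotation vector about the tool's x, y, z in units of 6 degrees (1.0 is 6 degrees), then the shift along the tool's x, y, z in mm, then the opening, from -1 (shut) to 1 (fully open). A call has 1 to 12 rows; each row shifts and turns the pose as measured when the row begins, along the tool's axes as they then stand; what a row does not reach is not made up. A row lasts 1/8 s, in which the tool goes at most 62.5 mm and 10.7 degrees, less where a joint would pass 70% of its speed; a pose out of reach is approached as far as the arm can. A call with a gripper value outside its range is refused whole. The fingers move at their own pace and stop on an object; FORCE is the grip in N (left out, the last holds). Time passes only in rows, so rows that do not move let the fingers close. It gives the time, the measured TCP pose, the force and the opening at its end, in the units of the state.
- manip.sense(): the state, without advancing time (a new reading comes with each control period).
- manip.camera(name): name is "scene" or "side" or "wrist"; returns a dict with "image" (480x640x3 uint8, red, green, blue), "range_z" (480x640 float32, m along the optical axis (not along the pixel's ray), 0 where there is no reading), "K" (3x3 intrinsics, pixels), "dist_coeffs" ([k1, k2, p1, p2, k3] as OpenCV has them; the pictures are not rectified), "extrinsics" (4x4, takes a point from world to camera coordinates); the wrist camera has in their place "hand_eye" (4x4, takes a point from camera to tool coordinates, whose origin is the TCP and whose axes are the flange's). Camera axes: x right, y down, z forward; pixel columns grow to the right and rows downward; lengths in m; the calibration is good to about 2 mm. A picture is of the moment at which its call begins: read the wrist's pose just before it.
- manip.hand_in(): hands the job in, once; it reports no verdict.
Trained networks look in a picture, given as the dict that the camera call returned (one of the last four; its "shot" number tells which), for a name from the list of things; names that differ only in an ending like _2 or _b are one class to them, and where a whole thing is asked for, a point or a joint stands for the part that bears it (a point fixed in the world has none). Each returns a list of dicts, best first, with "conf" (0 to 1); they miss things now and then, are a little off and sometimes report something else, mostly with a low value. They report only what shows in the picture. A call takes as long as a camera call. They do not tell look-alikes from the thing itself.
- manip.search_frame(thing, picture): "point" ([x, y, z] in m, in world coordinates, good to about 4 mm: the middle of the surface that is visible of it).
- manip.outline_of(thing, picture): "mask" (480x640 bool, what is visible of it).
- manip.pinpoint(thing, picture): "point" ([x, y, z] in m, in world coordinates, good to about 4 mm: a listed point, or the origin of a listed thing).
The state is a dict: "t": time; "q": joint angles; "joint_vel": joint speeds; "joint_efforts": joint torques, N m; "tcp_pos": TCP position; "tcp_rot": TCP orientation; "force": force on the tool from outside, world axes, zero at the start; "moment": the same for the moment, N m; "grip_width": finger opening in m.
Only numpy, scipy, OpenCV 4.12 (cv2) and the standard library are available. Lean on these libraries where they do the work, as an engineer would, in place of code of your own. Each camera call takes 0.05 s, during which the arm holds its last target. There are 200 camera calls.

## Working session

There is one attempt and no reset: what is moved stays moved. The work goes in short steps, Python scripts to look and compute and a shell command to move; the robot and the scene stay as the last step left them, time stands still between calls to the robot, and variables do not carry over. Pictures are saved under pics/ and viewed, about 8 in all and at most 12, crops included, and the job is handed in when it is done.

```bash
mkdir -p pics
python3 - <<'E'
from cell import manip
import cv2,numpy as np
s=manip.sense();print(s['t'],s['tcp_pos'],s['tcp_rot'],s['grip_width'])
a=[]
for n in ['scene','side']:
    p=manip.camera(n);a.append(p['image'])
    for th in ['roller_center','roller','joint_line','board','sanding_block','pin_jar']:
        try:
            for r in manip.pinpoint(th,p)[:2]: print(n,th,np.round(r['point'],4),round(r['conf'],2))
        except Exception as e: print(n,th,e)
im=np.vstack(a)[:,:,::-1]
cv2.imwrite('pics/a.png',cv2.resize(im,None,fx=.625,fy=.625))
E
```

```text
0.0 [ 0.2099059  -0.58797777  0.20254951] [ 9.85347818e-01  1.70553862e-01 -6.45426244e-05 -1.02602263e-03] 0.08540400874318026
scene roller_center [ 0.5958 -0.6138  0.0407] 0.96
scene roller_center [ 0.5751 -0.1815  0.0597] 0.95
scene roller [ 0.5746 -0.183   0.0144] 0.83
scene roller [ 0.2913 -0.2245  0.0016] 0.75
scene joint_line [ 0.5577 -0.0392  0.0162] 0.75
scene board [ 0.555  -0.039  -0.0023] 0.63
scene sanding_block [0.5148 0.0798 0.0189] 0.59
side roller_center [ 0.286  -0.2179  0.0427] 0.83
side roller_center [ 0.5775 -0.1802  0.0576] 0.66
side roller [ 0.5759 -0.182   0.0196] 0.96
side roller [0.2698 0.2433 0.0005] 0.93
side joint_line [ 0.553  -0.0428  0.0181] 0.84
side joint_line [ 0.3054 -0.4212 -0.0014] 0.45
side board [ 0.5583 -0.042  -0.0035] 0.73
side board [ 0.7028 -0.0835  0.0169] 0.71
side sanding_block [0.5138 0.0809 0.0171] 0.97
side pin_jar [ 0.7028 -0.0813  0.0171] 0.45
```

View pics/a.png

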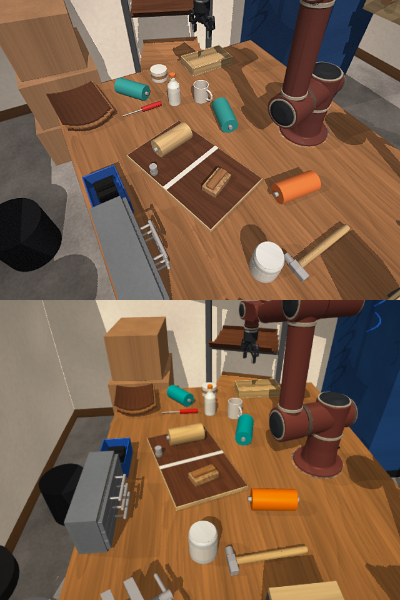

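The picture shows the wooden roller at (172,138), the tape around (190,168), the block at (214,180) and the jar at (153,170) in the upper view. Next I measure the tape line and the roller axis from depth.

```bash
cat > meas.py <<'E'
from cell import manip
import cv2,numpy as np
from scipy.optimize import least_squares
def cloud(p):
    z=p['range_z'];v,u=np.mgrid[:480,:640]
    n=cv2.undistortPoints(np.stack([u,v],-1).reshape(-1,1,2).astype(float),p['K'],np.array(p['dist_coeffs'])).reshape(480,640,2)
    c=np.dstack([n*z[...,None],z]);E=np.array(p['extrinsics'])
    return (c-E[:3,3])@E[:3,:3], z>0
def tape(p):
    P,ok=cloud(p);im=p['image'].astype(int)
    m=ok&(im.min(2)>140)&(np.ptp(im,axis=2)<60)&(abs(P[...,2]-.018)<.008)&(np.hypot(P[...,0]-.556,P[...,1]+.04)<.17)
    n,l,st,ce=cv2.connectedComponentsWithStats(m.astype(np.uint8))
    m=l==1+np.argmax(st[1:,4])
    q=P[m];r=cv2.minAreaRect(q[:,:2].astype(np.float32))
    vx,vy,x,y=cv2.fitLine(q[:,:2].astype(np.float32),cv2.DIST_HUBER,0,.001,.001).ravel()
    return r,np.degrees(np.arctan(vy/vx)),(x,y),np.median(q[:,2]),m.sum()
def roller(p,guess):
    # fit cylinder r=.04, axis at z0: x,y,yaw,z
    P,ok=cloud(p)
    d=P-np.array([*guess,0]);m=ok&(np.abs(d[...,0])<.085)&(np.abs(d[...,1])<.06)&(P[...,2]>.045)&(P[...,2]<.104)
    q=P[m]
    def f(a):
        n=np.array([-np.sin(a[1]),np.cos(a[1])])
        return np.hypot((q[:,:2]-np.array([guess[0],a[0]]))@n,q[:,2]-a[2])-.04
    s=least_squares(f,[guess[1],0.,.058],loss='soft_l1',f_scale=.001)
    t=np.array([np.cos(s.x[1]),np.sin(s.x[1])])
    a=(q[:,:2]-np.array([guess[0],s.x[0]]))@t
    # extent along axis from wider mask
    d2=(P[...,:2]-np.array([guess[0],s.x[0]]));al=d2@t;pe=d2@np.array([-t[1],t[0]])
    mm=ok&(abs(pe)<.035)&(P[...,2]>.078)&(P[...,2]<.104)&(abs(al)<.16)
    e=np.percentile(al[mm],[.5,99.5]);c=np.array([guess[0],s.x[0]])+e.mean()*t
    return c,np.degrees(s.x[1]),s.x[2],np.ptp(e),np.median(abs(f(s.x))),m.sum()
E
python3 - <<'E'
from meas import *
for n in ['scene','side']:
    p=manip.camera(n);print(n,tape(p));print(roller(p,(.576,-.181)))
    for th in ['sanding_block','pin_jar']: print([ (np.round(r['point'],3),round(r['conf'],2)) for r in manip.search_frame(th,p)[:2]])
E
```

```text
scene (((0.5544018745422363, -0.04201969504356384), (0.2942577004432678, 0.023583922535181046), 16.973011016845703), np.float32(16.94113), (np.float32(0.5635351), np.float32(-0.03979495)), np.float64(0.020157367104378904), np.int64(742))
(array([ 0.57722402, -0.18242764]), np.float64(13.5454099834958), np.float64(0.05911338835682415), np.float64(0.15932516620582463), np.float64(0.001195069505145075), np.int64(1872))
[(array([0.525, 0.091, 0.046]), 0.71)]
[(array([ 0.704, -0.082,  0.055]), 0.52)]
side (((0.5536462664604187, -0.04076563939452171), (0.29648587107658386, 0.028579864650964737), 17.261550903320312), np.float32(16.97561), (np.float32(0.55948144), np.float32(-0.039576)), np.float64(0.020291369178049908), np.int64(507))
(array([ 0.57766028, -0.18266793]), np.float64(13.400123460939868), np.float64(0.05928857807172892), np.float64(0.1558087141332727), np.float64(0.0015332774796841114), np.int64(1409))
[(array([0.516, 0.097, 0.05 ]), 0.92)]
[(array([ 0.701, -0.073,  0.05 ]), 0.67), (array([0.555, 0.027, 0.02 ]), 0.23)]
```

```bash
python3 -m crank '[[[0,0,0],[0,0,-35],1],[[0,0,0],[22,-11,-35],1],[[0,0,0],[46,-24,0],1],[[0,0,0],[46,-24,0],1],[[0,0,0],[46,-24,0],1],[[0,0,0],[46,-24,0],1],[[0,0,0],[46,-24,0],1],[[0,0,0],[46,-24,0],1],[[0,0,0],[46,-24,0],1],[[0,0,0],[46,-24,0],1],[[0,0,0],[46,-24,0],1],[[0,0,0],[46,-24,0],1]]'
python3 -m crank '[[[0,0,-1.7],[0,0,0],1],[[0,0,-1.7],[0,0,0],1],[[0,0,-1.7],[0,0,0],1],[[0,0,-1.7],[0,0,0],1],[[0,0,-1.7],[0,0,0],1],[[0,0,-1.7],[0,0,0],1],[[0,0,-1.7],[0,0,0],1],[[0,0,-1.7],[0,0,0],1],[[0,0,0],[0,0,0],1]]'
```

```text
t: 2.5
tcp_pos: [0.59, -0.1814, 0.278]
tcp_rot: [0.986, 0.167, 0.002, 0.002]
force: [0.0, -0.1, 1.0]
grip_width: 0.0853
t: 3.62
tcp_pos: [0.5925, -0.1768, 0.2774]
tcp_rot: [0.617, 0.787, 0.0, 0.002]
force: [0.2, 0.1, -0.2]
grip_width: 0.0853
```

```bash
python3 -m crank '[[[0,0,0],[-5,-8,40],1],[[0,0,0],[-5,-8,40],1],[[0,0,0],[0,0,40],1],[[0,0,0],[0,0,40],1],[[0,0,0],[0,0,10],1],[[0,0,0],[0,0,0],1]]'
python3 - <<'E'
from meas import *
im=[manip.camera(n)['image'][120:360,120:520] for n in ['side','scene']]
cv2.imwrite('pics/b.png',cv2.resize(np.vstack(im)[:,:,::-1],None,fx=1.2,fy=1.2))
E
```

```text
t: 4.38
tcp_pos: [0.5818, -0.1921, 0.1062]
tcp_rot: [0.624, 0.782, 0.001, 0.005]
force: [0.6, -0.9, 0.6]
grip_width: 0.0856
```

View pics/b.png

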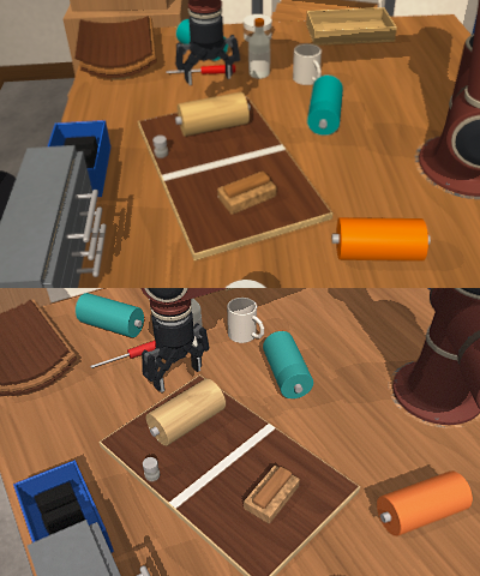

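The pictures show the fingertips (side crop ≈(180–235,78), scene crop ≈(150–200,375)) above and slightly behind the roller. I check their real position from depth.

Run:
```python
from meas import *
s=manip.sense();c=np.array(s['tcp_pos']);print(c)
a=np.radians(13.6);t=np.array([np.cos(a),np.sin(a)]);n=np.array([-t[1],t[0]])
for nm in ['side','scene']:
    p=manip.camera(nm);P,ok=cloud(p)
    print(roller(p,(.577,-.182)))
    d=P[...,:2]-c[:2];al=d@t;pe=d@n
    m=ok&(abs(al)<.08)&(abs(pe)<.08)&(P[...,2]>.104)&(P[...,2]<.16)
    for s_ in (-1,1):
        k=m&(al*s_>0);z=P[...,2][k];print(s_,k.sum(),'zmin',np.percentile(z,[1,5]),'pe',[ (round(h,3),np.round(np.percentile(pe[k&(P[...,2]>h)&(P[...,2]<h+.01)],[5,50,95]),3)) for h in (.11,.12,.13) if (k&(P[...,2]>h)&(P[...,2]<h+.01)).sum()>3],'al',np.percentile(al[k],[5,50,95]))
```

```text
[ 0.58260231 -0.19236968  0.10759085]
(array([ 0.57767085, -0.1825571 ]), np.float64(13.731577291433247), np.float64(0.05927804501278933), np.float64(0.1565460673897019), np.float64(0.0015550868398389733), np.int64(1411))
-1 18 zmin [0.14933472 0.14966202] pe [] al [-0.0522672  -0.04379304 -0.04081578]
1 10 zmin [0.14926038 0.14963874] pe [] al [0.04350504 0.04670168 0.05249837]
(array([ 0.57758374, -0.18237686]), np.float64(13.282089035832731), np.float64(0.0591224611704289), np.float64(0.1592170427320006), np.float64(0.0011753486332322927), np.int64(1887))
-1 24 zmin [0.15066673 0.15088128] pe [] al [-0.05134626 -0.04373679 -0.04235835]
1 11 zmin [0.15181185 0.15221733] pe [] al [0.04364185 0.04778666 0.0526194 ]
```

```bash
python3 -m crank '[[[0,0,0],[0,0,0],-1],[[0,0,0],[0,0,0],-1],[[0,0,0],[0,0,0],-1],[[0,0,0],[0,0,0],-1],[[0,0,0],[0,0,0],-1],[[0,0,0],[0,0,0],-1]]'
python3 - <<'E'
from meas import *
s=manip.sense();c=np.array(s['tcp_pos']);print(c,s['grip_width'])
a=np.radians(13.6);t=np.array([np.cos(a),np.sin(a)]);n=np.array([-t[1],t[0]])
for nm in ['side','scene']:
    p=manip.camera(nm);P,ok=cloud(p)
    d=P[...,:2]-c[:2];al=d@t;pe=d@n
    for h in np.arange(.10,.3,.01):
        k=ok&(abs(al)<.09)&(abs(pe)<.09)&(P[...,2]>h)&(P[...,2]<h+.01)
        if k.sum(): print(nm,round(h,2),k.sum(),np.round([al[k].min(),al[k].max(),pe[k].min(),pe[k].max()],3))
    E=np.array(p['extrinsics']);q,_=cv2.projectPoints(c,cv2.Rodrigues(E[:3,:3])[0],E[:3,3],p['K'],np.array(p['dist_coeffs']));u,v=q.ravel().astype(int)
    im=p['image'][:,:,::-1].copy();cv2.circle(im,(u,v),2,(0,0,255),-1)
    cv2.imwrite(f'pics/c_{nm}.png',cv2.resize(im[max(v-70,0):v+50,u-80:u+80],None,fx=2.5,fy=2.5))
cv2.imwrite('pics/c.png',np.vstack([cv2.imread(f'pics/c_{x}.png') for x in ('side','scene')]))
E
```

```text
t: 5.32
tcp_pos: [0.5846, -0.1932, 0.1114]
tcp_rot: [0.623, 0.782, 0.002, 0.009]
force: [0.4, 0.4, 0.2]
grip_width: -0.0002
[ 0.58463323 -0.19324164  0.11142404] -0.00019273805496502323
side 0.1 57 [-0.08   0.059  0.002  0.034]
side 0.14 21 [-0.011  0.014  0.002  0.013]
side 0.15 29 [-0.012  0.015 -0.01   0.017]
side 0.16 32 [-0.012  0.013 -0.     0.016]
side 0.17 26 [-0.016  0.012  0.002  0.017]
side 0.18 60 [-0.032  0.029 -0.006  0.019]
side 0.19 104 [-0.039  0.039 -0.012  0.022]
side 0.2 90 [-0.048  0.046 -0.016  0.024]
side 0.21 91 [-0.055  0.051 -0.007  0.022]
side 0.22 118 [-0.061  0.059 -0.005  0.023]
side 0.23 145 [-0.058  0.059 -0.01   0.027]
side 0.24 125 [-0.045  0.044 -0.004  0.027]
side 0.25 66 [-0.038  0.04  -0.007  0.021]
side 0.26 31 [-0.038  0.034  0.     0.041]
side 0.27 98 [-0.036  0.035  0.005  0.044]
side 0.28 95 [-0.037  0.034  0.002  0.046]
side 0.29 98 [-0.038  0.034 -0.004  0.045]
scene 0.1 104 [-0.082  0.075  0.002  0.03 ]
scene 0.14 13 [-0.014  0.01   0.004  0.013]
scene 0.15 38 [-0.014  0.014 -0.005  0.012]
scene 0.16 42 [-0.016  0.013 -0.007  0.013]
scene 0.17 23 [-0.013  0.013  0.003  0.012]
scene 0.18 42 [-0.036  0.029  0.005  0.017]
scene 0.19 103 [-0.042  0.034 -0.011  0.016]
scene 0.2 93 [-0.049  0.045 -0.014  0.018]
scene 0.21 107 [-0.056  0.051 -0.002  0.02 ]
scene 0.22 132 [-0.063  0.06  -0.009  0.02 ]
scene 0.23 182 [-0.062  0.06  -0.012  0.022]
scene 0.24 126 [-0.048  0.049 -0.005  0.023]
scene 0.25 57 [-0.04   0.04  -0.008  0.014]
scene 0.26 30 [ 0.005  0.036 -0.008  0.038]
scene 0.27 113 [-0.031  0.035 -0.013  0.041]
scene 0.28 121 [-0.03   0.035 -0.014  0.041]
scene 0.29 119 [-0.026  0.035 -0.014  0.041]
```

View pics/c.png

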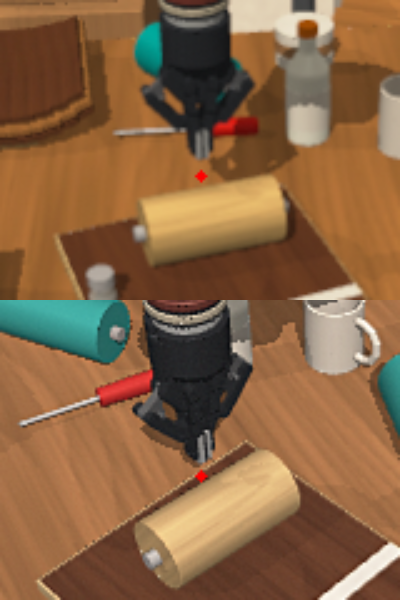

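The red dot marks the reported TCP. It sits about 30 mm below the visible closed fingertips (side crop tip ≈(201,157), dot at (201,176)), so something disagrees. The wrist camera gives an independent check.

Run:
```python
from meas import *
from scipy.spatial.transform import Rotation as R
s=manip.sense();p=manip.camera('wrist');s2=manip.sense()
print(s['tcp_pos'],s['tcp_rot'],s2['tcp_pos'],s['q'],s['joint_vel'])
T=np.eye(4);T[:3,:3]=R.from_quat(s['tcp_rot']).as_matrix();T[:3,3]=s['tcp_pos']
H=np.array(p['hand_eye']);print(np.round(H,4))
p=dict(p);p['extrinsics']=np.linalg.inv(T@H)
try: print(roller(p,(.577,-.182)))
except Exception as e: print(e)
P,ok=cloud(p)
m=ok
im=p['image'];z=P[...,2]
print(np.histogram(z[ok],bins=np.arange(-.08,.2,.01)))
g=ok&(np.hypot(P[...,0]-.577,P[...,1]+.19)<.03);print('z near roller top',np.percentile(z[g],[5,50,95,99]))
for a,b in [(60,320),(240,320),(420,320),(240,100),(240,540)]: print(a,b,P[a,b],p['range_z'][a,b])
cv2.imwrite('pics/d.png',im[:,:,::-1])
```

```text
[ 0.58461136 -0.19326096  0.11140817] [0.62327844 0.78194004 0.00224375 0.00941993] [ 0.58461932 -0.19325349  0.11140674] [-4.40081437e-01  9.00249165e-02  1.73201649e+00  1.91077508e-05
  1.30018402e+00 -6.64951729e-01] [-2.45212224e-03 -1.54927430e-03 -7.46805483e-05 -8.97064589e-04
  1.76167434e-04 -1.32687148e-03]
[[ 8.000e-04 -9.625e-01 -2.714e-01  6.930e-02]
 [ 1.000e+00  8.000e-04  1.000e-04 -3.000e-04]
 [ 1.000e-04 -2.714e-01  9.625e-01 -1.708e-01]
 [ 0.000e+00  0.000e+00  0.000e+00  1.000e+00]]
(array([ 0.5760954, -0.1812157]), np.float64(13.70584543596671), np.float64(0.058371378629506344), np.float64(0.1572556357071771), np.float64(0.0003507458727434118), np.int64(36034))
(array([    0,     0,     0,     0,     0,     0,     0, 13822, 88119,
       85754,  9264,   735,   171,   524,  3064,  2938,  7478, 24416,
          19,     0,     0,     0,   340,   763,   926,  1151,  3044,
        8011]), array([-8.00000000e-02, -7.00000000e-02, -6.00000000e-02, -5.00000000e-02,
       -4.00000000e-02, -3.00000000e-02, -2.00000000e-02, -1.00000000e-02,
       -4.16333634e-17,  1.00000000e-02,  2.00000000e-02,  3.00000000e-02,
        4.00000000e-02,  5.00000000e-02,  6.00000000e-02,  7.00000000e-02,
        8.00000000e-02,  9.00000000e-02,  1.00000000e-01,  1.10000000e-01,
        1.20000000e-01,  1.30000000e-01,  1.40000000e-01,  1.50000000e-01,
        1.60000000e-01,  1.70000000e-01,  1.80000000e-01,  1.90000000e-01,
        2.00000000e-01]))
z near roller top [0.09539272 0.2102217  0.23815727 0.24029289]
60 320 [ 0.56024001 -0.07477627  0.01873669] 0.23791045
240 320 [ 0.58170064 -0.1751339   0.09787392] 0.19102144
420 320 [ 0.58044442 -0.18124304  0.2184722 ] 0.076930024
240 100 [ 4.13368873e-01 -2.42022869e-01 -2.22207513e-04] 0.2902929
240 540 [ 7.70177149e-01 -1.61471972e-01  6.23039155e-04] 0.29515883
```

View pics/d.png

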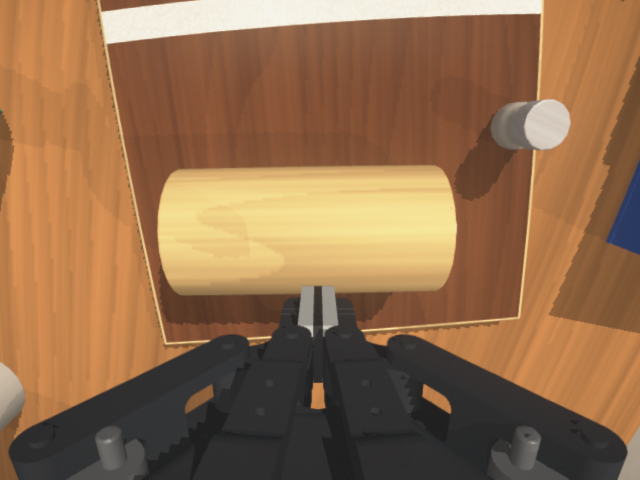

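The wrist view shows the roller spanning (160–457, 165–295) and the shut tips at (318,288). The wrist and fixed cameras agree on the roller, so the reported pose is right. The visible fingertips do end about 31 mm short of the TCP, so I keep the fingers shut, which gives the highest grasp point, and approach by force.

```bash
python3 -m crank '[[[0.15,0.11,0],[2,4,18],-1],[[0,0,0],[2,4,14],-1],[[0,0,0],[0,0,2],-1],[[0,0,0],[0,0,1],-1]]'; python3 -m crank '[[[0,0,0],[0,0,3],-1],[[0,0,0],[0,0,1],-1]]'
```

```text
t: 5.98
tcp_pos: [0.5924, -0.1877, 0.0759]
tcp_rot: [0.623, 0.782, -0.0, 0.0]
force: [-0.4, -0.1, -1.0]
grip_width: -0.0
t: 6.22
tcp_pos: [0.5927, -0.188, 0.0725]
tcp_rot: [0.623, 0.782, -0.0, 0.001]
force: [-0.1, 0.9, 0.5]
grip_width: -0.0001
```

```bash
for i in 1 2 3; do python3 -m crank '[[[0,0,0],[0,0,2],-1]]'; done
```

```text
t: 6.35
tcp_pos: [0.5929, -0.1882, 0.0709]
tcp_rot: [0.623, 0.782, -0.0, 0.002]
force: [0.2, 0.5, -0.1]
grip_width: -0.0003
t: 6.48
tcp_pos: [0.5933, -0.1888, 0.0702]
tcp_rot: [0.623, 0.782, -0.0, 0.002]
force: [-3.2, -1.0, 7.9]
grip_width: 0.0003
t: 6.6
tcp_pos: [0.5936, -0.1899, 0.0702]
tcp_rot: [0.623, 0.782, -0.001, 0.003]
force: [-5.1, -0.7, 9.1]
grip_width: 0.0002
```

```bash
python3 -m crank '[[[0,0,0],[8,0,2],-1],[[0,0,0],[8,0,2],-1],[[0,0,0],[8,0,2],-1]]'
python3 - <<'E'
from meas import *
p=manip.camera('scene');print(roller(p,(.574,-.17)))
E
```

```text
t: 6.98
tcp_pos: [0.5887, -0.1704, 0.0704]
tcp_rot: [0.623, 0.782, -0.004, 0.005]
force: [-4.1, -1.2, 7.7]
grip_width: 0.0
(array([ 0.57549507, -0.17329989]), np.float64(13.440480771763024), np.float64(0.05906916920676864), np.float64(0.1589964357472148), np.float64(0.0012064992958531126), np.int64(1813))
```

```bash
python3 -m crank '[[[0,0,0],[8,0,2],-1],[[0,0.12,0],[0,0,-6],-1],[[0,0,0],[-16,0,0],-1],[[0,0,0],[0,0,3],-1],[[0,0,0],[0,0,4],-1],[[0,0,0],[8,0,2],-1],[[0,0,0],[9,0,2],-1],[[0,0,0],[9,0,2],-1],[[0,0,0],[9,0,2],-1]]'
python3 - <<'E'
from meas import *
s=manip.sense()
p=manip.camera('scene');r=roller(p,(.571,-.157));print(r)
a=np.radians(r[1]);t=np.array([np.cos(a),np.sin(a)]);n=np.array([-t[1],t[0]]);d=s['tcp_pos'][:2]-r[0];print('tip fwd',d@n,'along',d@t)
E
```

```text
t: 8.15
tcp_pos: [0.5842, -0.1511, 0.0704]
tcp_rot: [0.624, 0.782, -0.005, 0.005]
force: [-5.3, -1.3, 9.0]
grip_width: 0.0001
(array([ 0.57008711, -0.1514618 ]), np.float64(13.557184913599409), np.float64(0.05903349594081637), np.float64(0.15925783811065009), np.float64(0.0011573098186787797), np.int64(1831))
tip fwd -0.0029352160536524003 along 0.013768492630843383
```

```bash
cat > chk.py <<'E'
from meas import *
import sys
s=manip.sense();C=np.array([.554,-.0413]);b=np.radians(17);tb=np.array([np.cos(b),np.sin(b)]);nb=np.array([-tb[1],tb[0]])
g=(float(sys.argv[1]),float(sys.argv[2]))
for nm in sys.argv[3:] or ['scene']:
    p=manip.camera(nm);r=roller(p,g);r=roller(p,r[0]);a=np.radians(r[1]);t=np.array([np.cos(a),np.sin(a)]);n=np.array([-t[1],t[0]]);d=s['tcp_pos'][:2]-r[0]
    print(nm,r,'\ntip fwd',d@n,'along',d@t,'BOARD x,y',(r[0]-C)@tb,(r[0]-C)@nb,'dyaw',r[1]-17)
E
python3 -m crank '[[[0,0,0],[9,0,2],-1],[[0,0,0],[9,0,2],-1],[[0,0.12,0],[0,0,-6],-1],[[0,0,0],[-18,0,0],-1],[[0,0,0],[0,0,3],-1],[[0,0,0],[0,0,4],-1],[[0,0,0],[8,0,2],-1],[[0,0,0],[9,0,2],-1],[[0,0,0],[9,0,2],-1],[[0,0,0],[9,0,2],-1],[[0,0,0],[9,0,2],-1]]'; python3 chk.py .564 -.127
```

```text
t: 9.57
tcp_pos: [0.5756, -0.1172, 0.0703]
tcp_rot: [0.624, 0.782, -0.009, 0.004]
force: [-5.8, -1.1, 10.9]
grip_width: 0.0
scene (array([ 0.56319597, -0.12326567]), np.float64(13.437057043450105), np.float64(0.05897598436964584), np.float64(0.15908697777185787), np.float64(0.0011175767472022882), np.int64(1877)) 
tip fwd 0.0030622542424967323 along 0.013481985691379345 BOARD x,y -0.015170295610804714 -0.08107280348916122 dyaw -3.562942956549895
```

```bash
python3 -m crank '[[[0,0,0],[9,0,2],-1],[[-0.09,0.17,0],[0,0,-6],-1],[[0,0,0],[-20,0,0],-1],[[0,0,0],[0,0,3],-1],[[0,0,0],[0,0,4],-1],[[0,0,0],[8,0,2],-1],[[0,0,0],[9,0,2],-1],[[0,0,0],[9,0,2],-1],[[0,0,0],[9,0,2],-1],[[0,0,0],[9,0,2],-1],[[0,0,0],[9,0,2],-1]]'; python3 chk.py .557 -.1
```

```text
t: 11.0
tcp_pos: [0.5676, -0.0871, 0.0703]
tcp_rot: [0.624, 0.781, -0.008, 0.004]
force: [-6.3, -2.3, 11.9]
grip_width: -0.0002
scene (array([ 0.5564408 , -0.09637992]), np.float64(13.554045724288274), np.float64(0.058938551030308706), np.float64(0.15947053683078954), np.float64(0.0011495606297484418), np.int64(1883)) 
tip fwd 0.006405526765038764 along 0.013061659360820242 BOARD x,y -0.013769663876161905 -0.053386814427069613 dyaw -3.445954275711726
```

```bash
python3 -m crank '[[[-0.08,0.15,0],[0,0,-6],-1],[[0,0,0],[-20,0,0],-1],[[0,0,0],[0,0,3],-1],[[0,0,0],[0,0,4],-1],[[0,0,0],[8,0,2],-1],[[0,0,0],[9,0,2],-1],[[0,0,0],[9,0,2],-1],[[0,0,0],[9,0,2],-1],[[0,0,0],[9,0,2],-1],[[0,0,0],[9,0,2],-1]]'; python3 chk.py .55 -.075
```

```text
t: 12.3
tcp_pos: [0.5613, -0.0638, 0.0702]
tcp_rot: [0.625, 0.781, -0.007, 0.003]
force: [-7.2, -1.3, 12.1]
grip_width: 0.0004
scene (array([ 0.55115783, -0.07394287]), np.float64(13.472310975504769), np.float64(0.05895538871547884), np.float64(0.1592891322893265), np.float64(0.0011185349746692524), np.int64(1893)) 
tip fwd 0.007533422975853975 along 0.012233353741359632 BOARD x,y -0.012261830560659498 -0.030385566876195726 dyaw -3.5276890244952313
```

```bash
python3 -m crank '[[[-0.08,0.14,0],[0,0,-6],-1],[[0,0,0],[-21,0,0],-1],[[0,0,0],[0,0,3],-1],[[0,0,0],[0,0,4],-1],[[0,0,0],[8,0,2],-1],[[0,0,0],[9,0,2],-1],[[0,0,0],[9,0,2],-1],[[0,0,0],[9,0,2],-1],[[0,0,0],[9,0,2],-1],[[0,0,0],[9,0,2],-1]]'; python3 chk.py .546 -.052 scene side
```

```text
t: 13.6
tcp_pos: [0.5551, -0.0412, 0.0702]
tcp_rot: [0.625, 0.781, -0.007, 0.002]
force: [-7.2, -1.5, 13.4]
grip_width: -0.0
scene (array([ 0.5456505 , -0.05153965]), np.float64(13.572054388918009), np.float64(0.058981353261693355), np.float64(0.15947552639468698), np.float64(0.0010616078409940999), np.int64(1909)) 
tip fwd 0.007807503214811671 along 0.011569644520232463 BOARD x,y -0.010978446135960176 -0.007351068456846734 dyaw -3.4279456110819915
side (array([ 0.54691599, -0.0510434 ]), np.float64(13.632739314807848), np.float64(0.059376942510426356), np.float64(0.15857509086936294), np.float64(0.0014579419329703719), np.int64(1641)) 
tip fwd 0.007611251591424931 along 0.010231115556751899 BOARD x,y -0.009623172477565054 -0.007246497984996478 dyaw -3.367260685192152
```

```bash
python3 -m crank '[[[-0.08,0.14,0],[0,0,-6],-1],[[0,0,0],[-14,0,0],-1],[[0,0,0],[0,0,3],-1],[[0,0,0],[0,0,4],-1],[[0,0,0],[8,0,2],-1],[[0,0,0],[8,0,2],-1],[[0,0,0],[4,0,2],-1]]'; python3 chk.py .546 -.046 scene side
```

```text
t: 14.58
tcp_pos: [0.5541, -0.0398, 0.0704]
tcp_rot: [0.625, 0.78, -0.003, -0.001]
force: [-6.5, -1.5, 12.2]
grip_width: -0.0003
scene (array([ 0.54365291, -0.0435839 ]), np.float64(13.507684526398075), np.float64(0.05895639680482865), np.float64(0.15967887099529482), np.float64(0.0011428749277156564), np.int64(1994)) 
tip fwd 0.001187564756335504 along 0.011078570794452293 BOARD x,y -0.010562718807197273 0.0008410904330104618 dyaw -3.4923154736019253
side (array([ 0.54455893, -0.04346982]), np.float64(13.373523175479022), np.float64(0.05931761108079121), np.float64(0.15917715615457484), np.float64(0.0014053468334659334), np.int64(1692)) 
tip fwd 0.0013120714897799164 along 0.010167920738163225 BOARD x,y -0.009662932373555274 0.0006852965383846179 dyaw -3.626476824520978
```

```bash
python3 -m crank '[[[0,0,0],[0,0,-5],-1],[[0,0,0],[0,0,-20],-1],[[0,0,0],[0,0,-40],-1],[[0,0,0],[0,0,-40],-1],[[0,0,0],[0,0,-40],-1],[[0,0,0],[0,0,0],-1],[[0,0,0],[0,0,0],-1]]'; python3 chk.py .544 -.043 scene side
python3 - <<'E'
from meas import *
p=manip.camera('scene')
for th in ['sanding_block','pin_jar','glue_bottle','brush_mug']: print(th,[(np.round(r['point'],3),round(r['conf'],2)) for r in manip.search_frame(th,p)[:1]])
cv2.imwrite('pics/e.png',np.vstack([p['image'],manip.camera('wrist')['image']])[:,:,::-1][::2,::2])
E
```

```text
t: 15.55
tcp_pos: [0.5541, -0.0389, 0.2208]
tcp_rot: [0.625, 0.78, -0.003, -0.002]
force: [-0.3, 0.5, -0.4]
grip_width: -0.0003
scene (array([ 0.54333626, -0.04351363]), np.float64(13.504655077311034), np.float64(0.05893881621184041), np.float64(0.1594924928505549), np.float64(0.0010567983025802294), np.int64(2125)) 
tip fwd 0.001949502863530046 along 0.011544176616167773 BOARD x,y -0.01084499138254061 0.0010008698248411857 dyaw -3.4953449226889663
side (array([ 0.54473098, -0.04346448]), np.float64(13.59306952749825), np.float64(0.059269452849805934), np.float64(0.15917485229785902), np.float64(0.0013884148815285421), np.int64(1721)) 
tip fwd 0.002211706456692226 along 0.010179960929370483 BOARD x,y -0.00949683824338472 0.0006400953562020564 dyaw -3.4069304725017506
sanding_block [(array([0.529, 0.091, 0.045]), 0.92)]
pin_jar [(array([ 0.705, -0.08 ,  0.055]), 0.66)]
glue_bottle [(array([ 0.446, -0.441,  0.09 ]), 0.9)]
brush_mug [(array([ 0.287, -0.388,  0.07 ]), 0.9)]
```

View pics/e.png

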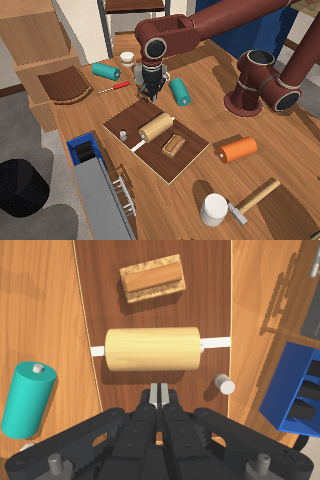

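The roller lies over the tape: the tape shows at both ends, wrist crop (97,350) and (215,343). The block and jar are undisturbed and the arm is clear, so I hand in.

```bash
python3 -c "
from cell import manip
print(manip.hand_in())"
```

```text
the job is handed in; nothing more can be done
None
```

I rolled the roller onto the tape in seven short strokes with the shut fingertips on its top, then raised the arm clear and handed in at about 16 s of the 51 s. During the strokes the fingers pressed with about 8–13 N, and the grasp point stayed at about 89 mm above the bench.

**Last checks (scene and side cameras):**

| Check | Measured | Limit |
|---|---|---|
| Roller axis from the tape's middle line | +0.6 to +1.0 mm | ±10 mm |
| Roller's middle along the tape | about −10 mm | ±50 mm |
| Angle to the tape | about 3.5° | 6.9° (0.12 rad) |

The roller did not move measurably between letting go and the last pictures. The last look at the sanding block, pin jar, glue bottle and mug, from one network reading each, put the block and jar within about 4 mm of their first readings. The bottle and mug had no earlier reading to compare. I did not measure the can, hammer and screwdriver, but the arm never went near them at bench height.

**What disagreed:**
- **Fingertips:** the visible fingertips end about 28–31 mm short of the reported TCP, although the TCP is described as lying at their very end. I therefore kept the fingers shut and found the contact by force.
- **Roller angle:** the roller kept its starting skew of about 3.5° to the tape. I did not try to correct it, as it is within the limit.

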